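# Clear and shut the terminal flap on the driver test bench

## Robot

A 7-joint arm with a two-finger parallel gripper is mounted at the origin on the work surface. World frame = base frame: x ahead of the robot, y to its left, z up, the work surface at z = 0. Lengths are in m, angles in rad, forces in N, time in s.
With the tool pointing down it reaches from about 0.35 to 0.9 m from the base axis. Payload 8.1 kg.
Tool frame: the origin (TCP) lies at the very end of the fingers, on their centre line; the grasp point (between the pads) lies 19 mm behind it; z points along the fingers, y is the line along which they close (so a half turn about z gives the same grasp; the last joint's range is limited). The gripper opens to 92 mm and grips with 3 to 60 N. Pads are 19 mm wide; open, the fingers measure 130 mm over their backs; the gripper's body (75 mm by 190 mm) begins 47 mm behind the grasp point.
Start: joints at [-1.239, 0.434, 0.025, 1.573, -0.012, 1.134, -0.075], TCP at [0.263, 0.567, 0.227] pointing down, gripper open.
Joint ranges: [-2.62, 2.62], [-0.44, 2.09], [-1.27, 1.32], [0.08, 2.57], [-1.32, 4.46], [0.12, 2], [-2.74, 2.74]. Speed limits (rad/s): [2.22, 2.22, 3.01, 3.01, 3.14, 3.14, 3.14].

## Interface

Orientations are given as a rotation vector (axis times angle).
In Python, from cell import readout, cams, job gives the robot as it stands.
- The arm moves only by the tool drive_tool, never from a script. Its argument "commands" is a list of rows, each a list of 3 entries, a list of its own where there are three numbers: the turn, a rotation vector about the tool's x, y, z in rad, then the shift along the tool's x, y, z in cm, then the gripper's target within -1 to 1 (fully open at 1, half-way at 0, shut at -1). A call has 1 to 20 rows; each row is the pose to reach, as a shift and turn from the pose commanded when the call began, along the tool's axes at that moment; what a row does not reach only later rows make up. A row lasts 1/12 s, in which the tool goes at most 41.7 mm and 7.16 degrees, less where a joint would pass 70% of its speed; a pose out of reach is approached as far as the arm can. A call with a gripper value outside its range is refused whole. The fingers move at their own pace and stop on an object; "newtons" is the grip in N (left out, the last holds). Time passes only in rows, so rows that repeat a pose let the fingers close. It gives the time, the measured TCP pose, the force, the opening and the grip force at its end, in the units of the state.
- readout.observe(): the state, without advancing time (a new reading comes with each control period).
- cams.get_image(name): name is "side" or "top" or "wrist"; returns the picture (480x640x3 uint8, blue, green, red); there is no depth.
- cams.camera_info(name): a dict with "camera_matrix" (3x3 intrinsics, pixels), "R" (3x3) and "t" (3): a world point X has camera coordinates R X + t. Camera axes: x right, y down, z forward; pixel columns grow to the right and rows downward; lengths in m; the calibration is good to about 2 mm. A picture is of the moment at which its call begins: read the wrist's pose just before it. camera_info takes no time and is no camera call; for the wrist camera it gives the pose at the moment of the call.
- job.sign_off(): hands the job in; it is judged then, once.
The state is a dict: "clock": time; "joints": joint angles; "dq": joint speeds; "joint_efforts": joint torques, N m; "position": TCP position; "ee_rot": TCP orientation; "force": force on the tool from outside, world axes, zero at the start; "ft_torque": the same for the moment, N m; "width": opening from 0.0 (shut) to 1.0 (fully open); "gripper_force": force on a finger pad.
Only numpy, scipy, OpenCV 4.12 (cv2) and the standard library are available. Lean on these libraries where they do the work, as an engineer would, in place of code of your own. Each camera call takes 0.05 s, during which the arm holds its last target. There are 200 camera calls.

## Task

The black acrylic flap over the terminal recess in the maple countertop stands open, and the chrome magnet cup has been left jutting over the front rim of the recess, where the flap would land on it. With your fingertips, push the cup along the countertop until it is wholly clear of the recess, then push the flap gently all the way down until it lies shut, flush with the countertop. Do not pinch, lift or tip anything, do not slam or lean hard on the flap, and leave the other parts where they lie.

Things in the scene. Friction and masses are not known exactly. Their poses are not given: they have to be found in the camera images.
- bench: Maple bench, fixed, countertop at z = 0. Origin: on it, middle of the recess's front rim (robot's side). x runs from there to the hinge at the back, y to the left, z up. Recess opening: x 0 to 115 mm, y -80 to 80 mm, 70 mm deep; posts in it end 31 mm below the top. Countertop in front to x = -195 mm, bare behind the flap to x = 250 mm (y within 140 mm); equipment up to 210 mm tall around.
- flap (a joint): Flap angle, rad: 0 = shut, outer face flush with the countertop (stop); grows as the free edge swings up and back to bench +x; pi/2 = upright. Starts at 1.3 to 1.75, opens to 1.95. Friction hinge: stays where left; 1 to 3 N near the free edge moves it. Open, the outer face, to be pushed to shut it, looks away from the robot (bench +x).
- flap_edge (a point): Middle of the free edge of the black acrylic flap, on its outer face, 114 mm from the hinge axis. The flap is 157 mm wide along the bench's y, 6 mm thick, 125 g.
- flap_hinge (a point): Middle of the flap's hinge axis, which runs along the back rim of the recess parallel to the bench's y, at countertop height, 115 mm along the bench's x from its origin.
- cup: Chrome round steel magnet cup, diameter 64 mm, 28 mm high, 0.2 to 0.42 kg, open at the top with a centre pole; stands upright on the countertop, its edge jutting 12 to 22 mm over the front rim of the recess, up to 45 mm left or right of the rim's middle. Origin: centre of its underside.
- faceplate: Bystander: ridged aluminium tweeter faceplate, disc of diameter 102 mm, 6 mm thick, lying flat. Origin: centre of underside.
- frame: Bystander: green plastic crossover board frame, open rectangle 124 by 86 mm over its corner bosses, 16 mm high. Origin: centre of underside, x along the long side.
- foot: Bystander: squat black rubber foot, diameter 44 mm, 20 mm high. Origin: centre of underside.
- driver: Bystander: small midrange loudspeaker driver standing on its magnet, flange diameter 112 mm, 58 mm high. Origin: centre of underside.
- coil: Bystander: copper air-core coil, ring of outer diameter 54 mm, 22 mm high. Origin: centre of underside.
- screwdriver: Bystander: screwdriver 170 mm long lying along its own x, handle towards -x. Origin: about the middle of its length, underside.
Mind the look-alikes: they are no part of the job. There is more than one size of the cup; the job needs the middle-sized.

How it is judged:
By the outcome, as a careful person would: the job done as asked, in the order asked, and still so for the second after the job is handed in, with the robot touching nothing.
It also fails if it takes over 58 s, if anything falls off the work surface, if the arm or the gripper's body presses on something with over 40 N, if the wrist force passes 120 N, or if a joint passes its speed limit or range.

## Working session

There is one attempt and no reset: what is moved stays moved. The work goes in short steps, Python scripts to look and compute and a tool call to move; the robot and the scene stay as the last step left them, time stands still between calls to the robot, and variables do not carry over. Pictures are saved under pics/ and viewed, at most 10 in all, crops included, and the job is handed in when it is done.

Besides the shell and the picture viewer there is one more tool, called as name(argument=value, ...), one argument or row to a line, values as JSON. drive_tool: Moves the arm, as the interface text tells. Its arguments: {"type":"object","properties":{"commands":{"type":"array"},"newtons":{"type":"number"}},"required":["commands"]}

```bash
mkdir -p pics; cat > h.py <<'E'
import numpy as np,cv2
from cell import readout,cams,job
from scipy.spatial.transform import Rotation as R
def ray(n,u,v,z,ci=None):
    c=ci or cams.camera_info(n);K=np.array(c["camera_matrix"]);Rm=np.array(c["R"]);t=np.array(c["t"])
    o=-Rm.T@t;d=Rm.T@np.linalg.inv(K)@[u,v,1];return o+d*(z-o[2])/d[2]
def proj(n,X):
    c=cams.camera_info(n);p=np.array(c["camera_matrix"])@(np.array(c["R"])@X+np.array(c["t"]));return p[:2]/p[2]
E
python3 - <<'E'
from h import *
print(readout.observe())
for n in("top","side"):
    cv2.imwrite(f"pics/{n}0.png",cams.get_image(n));c=cams.camera_info(n);Rm=np.array(c["R"]);print(n,-Rm.T@c["t"],Rm[2],np.array(c["camera_matrix"])[0])
E
```

```text
{'clock': 0.0, 'joints': array([-1.23862767,  0.43521027,  0.02499105,  1.57411527, -0.01159759,
        1.13396942, -0.07509241]), 'dq': array([ 0.00018489, -0.00127042, -0.00083262,  0.00036055, -0.00205991,
       -0.00030956,  0.00140092]), 'joint_efforts': array([ 3.01713726e-05, -6.67847013e+01,  9.84614566e-01, -3.14449596e+01,
       -6.06654561e-02,  4.26384062e-02,  1.62957213e-04]), 'position': array([0.26309759, 0.56636222, 0.22594604]), 'ee_rot': array([-6.77645741e-01, -3.06744546e+00,  2.42839493e-03]), 'force': array([ 0.61193281,  0.07141503, -0.17630687]), 'ft_torque': array([-0.02732682, -0.02302912,  0.02693466]), 'gripper_force': 0.0, 'width': 0.9968050068319625}
top [0.43903086 0.03103028 1.03647377] [ 0.10462147 -0.02479004 -0.9942031 ] [437.72759721   0.         316.40277845]
side [ 0.36060071 -0.86816577  0.80883945] [ 0.14577706  0.75816269 -0.63556147] [514.07020866   0.         321.28948677]
```

View pics/top0.png

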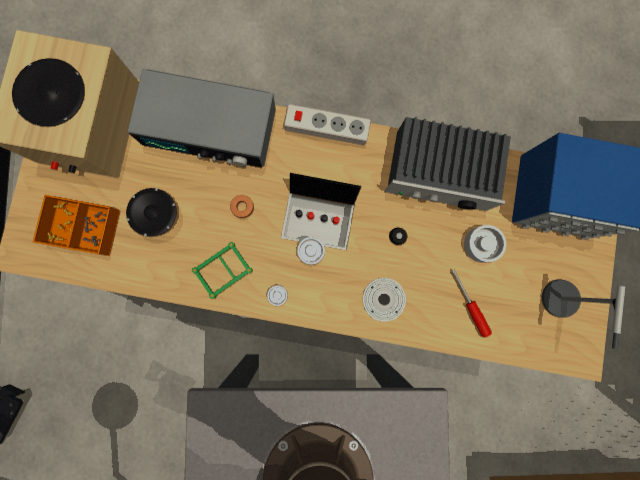

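View pics/side0.png

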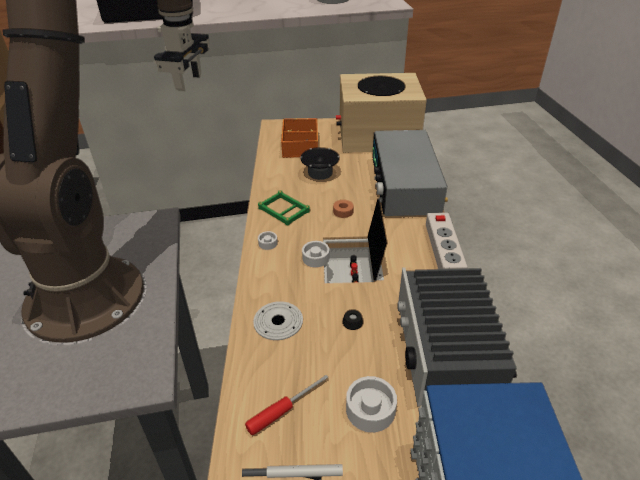

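The top view shows three cups: small (277,295), middle (310,250) and large (485,243). The middle one juts over the recess's front rim, so it is the one to move. The flap is upright at (325,188). In the side view the cup is at (316,253) and the flap at (378,242). I'll check this in one close crop.

```bash
python3 - <<'E'
import cv2,numpy as np
a=cv2.imread("pics/top0.png")[165:275,260:380];b=cv2.imread("pics/side0.png")[195:305,285:405]
cv2.imwrite("pics/c.png",np.hstack([cv2.resize(a,(400,367),interpolation=2),cv2.resize(b,(400,367),interpolation=2)]))
E
```

```text
(no output)
```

View pics/c.png

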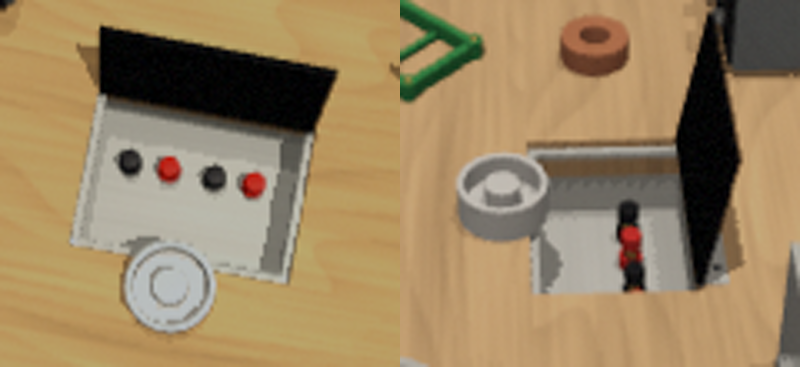

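The crop confirms it: the middle cup juts over the front rim and is left of its middle. Recess corners in the top view are about (281,238), (346,250), (291,193.5) and (354.5,205). The flap's top corners are (290.6,173) and (361,186). I'll triangulate these.

```bash
python3 - <<'E'
from h import *
def P(n):
    c=cams.camera_info(n);return np.array(c["camera_matrix"])@np.c_[np.array(c["R"]),np.array(c["t"])]
n=["FL","FR","flapTL","flapTR"]
t=np.array([[281.3,238.2],[346.4,249.6],[290.6,173.1],[360.8,186]]);s=np.array([[323.7,237.9],[325.2,282.9],[378.9,198.6],[387,242.4]])
X=cv2.triangulatePoints(P("top"),P("side"),t.T,s.T);X=(X[:3]/X[3]).T
print(X.round(4))
z=X[:2,2].mean()
q=np.array([ray("top",u,v,z) for u,v in [[281.3,238.2],[346.4,249.6],[290.9,193.5],[354.5,204.6]]]);print(q.round(4))
ex=(q[2]-q[0]+q[3]-q[1])[:2];ey=(q[0]-q[1]+q[2]-q[3])[:2]
print("yaw",np.arctan2(ex[1],ex[0]),np.arctan2(-ey[0],ey[1]),np.linalg.norm(ex)/2,np.linalg.norm(ey)/2)
# cup: top circle in top view crop centre (169,285), r 46
c=ray("top",260+169/3.333,165+287/3.333,z+.028);print("cup",c)
yaw=np.arctan2(-ey[0],ey[1]);Rz=np.array([[np.cos(yaw),-np.sin(yaw)],[np.sin(yaw),np.cos(yaw)]])
cen=q.mean(0)[:2];o=cen-Rz@[.0575,0]
print("origin",o,"cup bench",Rz.T@(c[:2]-o),"flap top bench",[(Rz.T@(x[:2]-o)).round(4) for x in X[2:]],X[2:,2]-z)
E
```

```text
[[ 5.483e-01  8.830e-02 -9.000e-04]
 [ 5.208e-01 -6.660e-02 -5.000e-04]
 [ 6.759e-01  6.380e-02  1.153e-01]
 [ 6.496e-01 -8.750e-02  1.120e-01]]
[[ 0.5453  0.0887 -0.0007]
 [ 0.5191 -0.0664 -0.0007]
 [ 0.6535  0.067  -0.0007]
 [ 0.6278 -0.0862 -0.0007]]
yaw -0.1889851759490679 -0.16664920781375014 0.1104462971846974 0.15629218884930354
cup [0.51288512 0.01889171 0.02731059]
origin [0.52969774 0.01029563] cup bench [-0.01800561  0.00568813] flap top bench [array([0.1353, 0.077 ]), array([ 0.1344, -0.0766])] [0.11598347 0.11269115]
```

```bash
cat >> h.py <<'E'
O=np.array([.530,.0103]);YAW=-.174
RZ=np.array([[np.cos(YAW),-np.sin(YAW)],[np.sin(YAW),np.cos(YAW)]])
def shift(bx,by,z):
    s=readout.observe();T=R.from_rotvec(s["ee_rot"]).as_matrix();w=np.r_[O+RZ@[bx,by],z]
    G=np.c_[np.r_[-RZ[:,0],0],np.r_[RZ[:,1],0],[0,0,-1]]
    return (T.T@(w-s["position"])*100).round(2),R.from_matrix(T.T@G).as_rotvec().round(3)
def tob(p): return np.r_[RZ.T@(np.array(p[:2])-O),p[2]].round(4)
E
python3 - <<'E'
from h import *
print(shift(.05,.006,.16),tob(ray("top",277,295,.02)),tob(ray("top",384,299,.006)),tob(ray("top",398,236,.02)))
E
```

```text
(array([-52.31, -37.31,   6.66]), array([-0.001, -0.   , -0.261])) [-0.1312  0.0636  0.02  ] [-0.0966 -0.1835  0.006 ] [ 0.0539 -0.1897  0.02  ]
```

drive_tool(
  commands=[
    [[0,0,-0.26],[-13,-9.3,0],-0.24],
    [[0,0,-0.26],[-26,-18.6,0],-0.24],
    [[0,0,-0.26],[-39,-28,0],-0.24],
    [[0,0,-0.26],[-52.3,-37.3,0],-0.24],
    [[0,0,-0.26],[-52.3,-37.3,0],-0.24],
    [[0,0,-0.26],[-52.3,-37.3,0],-0.24],
    [[0,0,-0.26],[-52.3,-37.3,0],-0.24],
    [[0,0,-0.26],[-52.3,-37.3,0],-0.24],
    [[0,0,-0.26],[-52.3,-37.3,0],-0.24],
    [[0,0,-0.26],[-52.3,-37.3,0],-0.24],
    [[0,0,-0.26],[-52.3,-37.3,0],-0.24],
    [[0,0,-0.26],[-52.3,-37.3,0],-0.24],
    [[0,0,-0.26],[-52.3,-37.3,0],-0.24],
    [[0,0,-0.26],[-52.3,-37.3,0],-0.24],
    [[0,0,-0.26],[-52.3,-37.3,0],-0.24],
    [[0,0,-0.26],[-52.3,-37.3,0],-0.24],
    [[0,0,-0.26],[-52.3,-37.3,0],-0.24],
    [[0,0,-0.26],[-52.3,-37.3,0],-0.24],
    [[0,0,-0.26],[-52.3,-37.3,2],-0.24],
    [[0,0,-0.26],[-52.3,-37.3,4],-0.24],
  ],
)

```text
clock: 1.77
position: [0.5807, 0.0103, 0.187]
ee_rot: [0.271, 3.128, 0.003]
force: [-0.0, 1.1, -0.9]
width: 0.382
gripper_force: 0.0
```

```bash
python3 - <<'E'
from h import *
s=readout.observe();print(s["clock"],tob(s["position"]),s["force"],s["width"],shift(.05,.006,.1))
cv2.imwrite("pics/w1.png",cams.get_image("wrist"))
E
```

```text
1.7667 [0.0499 0.0088 0.187 ] [-0.00426017  1.05831753 -0.8743184 ] 0.38196382090117365 (array([ 0.01, -0.29,  8.7 ]), array([0.002, 0.002, 0.001]))
```

View pics/w1.png

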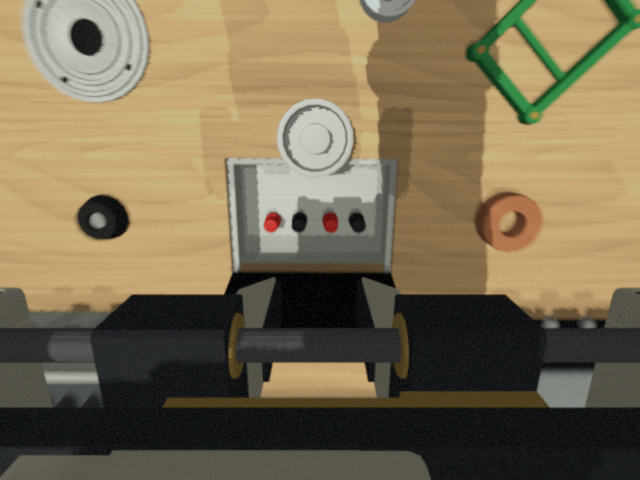

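The wrist view is aligned with the recess. The cup is at (316,137), the front rim runs (227,158)–(397,158) and the flap is at the back (272–380 rows). I'll measure the cup and rim.

```bash
python3 - <<'E'
from h import *
for u,v,z in[(227,158,0),(397,158,0),(233,272,0),(394,272,0),(316,137,.028),(387,2,.02)]: print(tob(ray("wrist",u,v,z)))
print(shift(.05,.006,.01))
E
```

```text
[-0.0021 -0.074   0.    ]
[-0.0024  0.0782  0.    ]
[ 0.1073 -0.0755  0.    ]
[0.1071 0.082  0.    ]
[-0.0211  0.0058  0.028 ]
[-0.1196  0.0595  0.02  ]
(array([-0.37, -0.24, 17.24]), array([-0.   , -0.005,  0.002]))
```

drive_tool(
  commands=[
    [[0,0,0],[0,-0.2,4],-0.24],
    [[0,0,0],[0,-0.2,8],-0.24],
    [[0,0,0],[0,-0.2,12],-0.24],
    [[0,0,0],[0,-0.2,15],-0.24],
    [[0,0,0],[0,-0.2,15],-0.24],
    [[0,0,0],[0,-0.2,15],-0.24],
    [[0,0,0],[0,-0.2,15],-0.24],
    [[0,0,0],[0,-0.2,15],-0.24],
  ],
)

```text
clock: 2.48
position: [0.5818, 0.0069, 0.0392]
ee_rot: [0.273, 3.126, 0.002]
force: [1.0, 0.5, 0.1]
width: 0.383
gripper_force: 0.0
```

```bash
python3 - <<'E'
from h import *
s=readout.observe();print(s["clock"],tob(s["position"]),s["force"],s["width"],shift(.05,.006,.01))
E
```

```text
2.4833 [0.0516 0.0056 0.0392] [0.97235401 0.50634197 0.08646967] 0.38285317596821616 (array([0.17, 0.04, 2.92]), array([ 0.001,  0.004, -0.   ]))
```

drive_tool(
  commands=[
    [[0,0,0],[0,0,1.5],-0.24],
    [[0,0,0],[0,0,2.9],-0.24],
    [[0,0,0],[0,0,2.9],-0.24],
    [[0,0,0],[0.8,0,2.9],-0.24],
    [[0,0,0],[1.6,0,2.9],-0.24],
    [[0,0,0],[2.2,0,2.9],-0.24],
    [[0,0,0],[2.6,0,2.9],-0.24],
    [[0,0,0],[2.9,0,2.9],-0.24],
    [[0,0,0],[3.2,0,2.9],-0.24],
    [[0,0,0],[3.5,0,2.9],-0.24],
    [[0,0,0],[3.8,0,2.9],-0.24],
    [[0,0,0],[4.1,0,2.9],-0.24],
    [[0,0,0],[4.4,0,2.9],-0.24],
    [[0,0,0],[4.7,0,2.9],-0.24],
    [[0,0,0],[5.0,0,2.9],-0.24],
  ],
)

```text
clock: 3.73
position: [0.531, 0.0149, 0.0079]
ee_rot: [0.274, 3.129, 0.0]
force: [3.7, -0.2, 2.9]
width: 0.38
gripper_force: 2.0
```

```bash
python3 - <<'E'
from h import *
s=readout.observe();print(s["clock"],tob(s["position"]),s["force"],s["width"])
cv2.imwrite("pics/w2.png",cams.get_image("wrist")[:300])
E
```

```text
3.7333 [0.0002 0.0047 0.0079] [ 3.74163562 -0.21690528  2.93556399] 0.3801198411935326
```

View pics/w2.png

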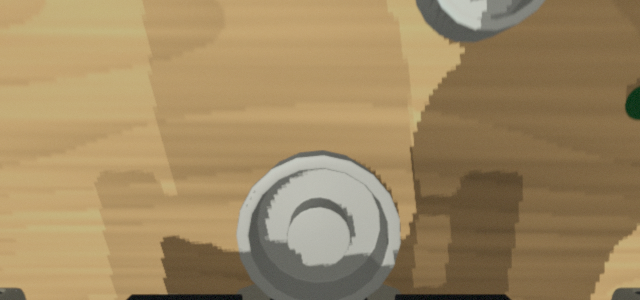

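The cup at (319,228) is held in the cradle of both fingertips and is sliding straight; the small cup at (480,15) is clear. I'll push on.

drive_tool(
  commands=[
    [[0,0,0],[0.3,0,-0.2],-0.24],
    [[0,0,0],[0.6,0,-0.2],-0.24],
    [[0,0,0],[0.9,0,-0.2],-0.24],
    [[0,0,0],[1.2,0,-0.2],-0.24],
    [[0,0,0],[1.5,0,-0.2],-0.24],
    [[0,0,0],[1.8,0,-0.2],-0.24],
    [[0,0,0],[2.1,0,-0.2],-0.24],
    [[0,0,0],[2.3,0,-0.2],-0.24],
    [[0,0,0],[2.4,0,-0.2],-0.24],
    [[0,0,0],[2.4,0,-0.2],-0.24],
    [[0,0,0],[2.4,0,-0.2],-0.24],
    [[0,0,0],[1.5,0,-0.2],-0.24],
    [[0,0,0],[0,0,-0.2],-0.24],
    [[0,0,0],[-1,0,-2],-0.24],
    [[0,0,0],[-1,0,-6],-0.24],
    [[0,0,0],[-1,0,-10],-0.24],
    [[0,0,0],[-1,0,-14],-0.24],
    [[0,0,0],[-1,0,-18],-0.24],
    [[0,0,0],[-1,0,-18],-0.24],
    [[0,0,0],[-1,0,-18],-0.24],
  ],
)

```text
clock: 5.45
position: [0.5428, 0.0132, 0.1904]
ee_rot: [0.274, 3.124, 0.002]
force: [0.0, 0.2, -1.2]
width: 0.378
gripper_force: 0.0
```

```bash
python3 - <<'E'
from h import *
s=readout.observe();print(s["clock"],tob(s["position"]),s["force"],shift(.195,.004,.19),shift(.195,.004,.088))
cv2.imwrite("pics/w3.png",cams.get_image("wrist")[:400])
g=cv2.imread("pics/w3.png",0)
c=cv2.HoughCircles(cv2.medianBlur(g,5),cv2.HOUGH_GRADIENT,1,60,param1=120,param2=30,minRadius=30,maxRadius=50)
for u,v,r in (c[0] if c is not None else []): print(u,v,r,tob(ray("wrist",u,v,.028)))
E
```

```text
5.45 [0.0121 0.0051 0.1904] [ 0.01020182  0.17674013 -1.24273841] (array([-18.29,  -0.09,   0.14]), array([ 0.002,  0.005, -0.001])) (array([-18.23,  -0.11,  10.34]), array([ 0.002,  0.005, -0.001]))
315.5 128.5 31.6 [-0.0631  0.0022  0.028 ]
105.5 78.5 49.4 [-0.1012 -0.1634  0.028 ]
```

View pics/w3.png

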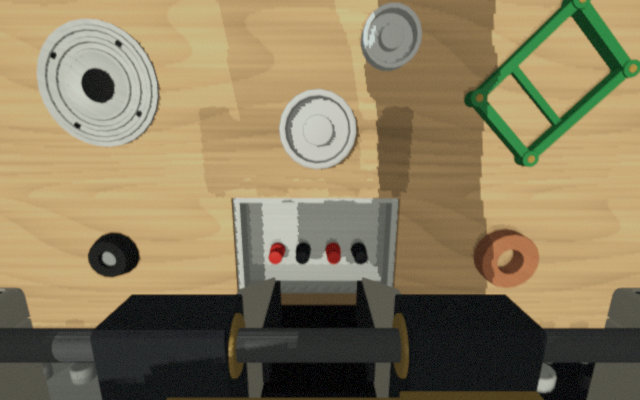

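The cup (318,129) is now about 28 mm clear of the rim (row 198), and the other parts are undisturbed. Next I go over and behind the flap.

drive_tool(
  commands=[
    [[0,0,0],[-4,0,0],-0.24],
    [[0,0,0],[-8,0,0],-0.24],
    [[0,0,0],[-12,0,0],-0.24],
    [[0,0,0],[-15,0,0],-0.24],
    [[0,0,0],[-17.5,0,0],-0.24],
    [[0,0,0],[-17.5,0,0],-0.24],
    [[0,0,0],[-17.5,0,0],-0.24],
    [[0,0,0],[-17.5,0,2],-0.24],
    [[0,0,0],[-17.5,0,4],-0.24],
    [[0,0,0],[-17.5,0,6],-0.24],
    [[0,0,0],[-17.5,0,8],-0.24],
    [[0,0,0],[-17.5,0,9.5],-0.24],
    [[0,0,0],[-17.5,0,9.5],-0.24],
    [[0,0,0],[-17.5,0,9.5],-0.24],
  ],
)

```text
clock: 6.67
position: [0.7113, -0.0169, 0.0916]
ee_rot: [-0.274, -3.126, 0.0]
force: [0.6, 0.2, 0.8]
width: 0.381
gripper_force: 0.0
```

```bash
python3 - <<'E'
from h import *
s=readout.observe();b=tob(s["position"]);print(s["clock"],b,s["force"])
r=.097
for th in np.arange(1.75,-.01,-.1):
    x=.114-r*np.cos(th)+.0095;z=r*np.sin(th);print(round(th,2),((b[0]-x)*100).round(2),((b[2]-z)*100).round(2))
cv2.imwrite("pics/s2.png",cams.get_image("side")[150:350,220:480])
E
```

```text
6.6667 [0.1833 0.0046 0.0916] [0.5882047  0.21079548 0.80722695]
1.75 4.25 -0.38
1.65 5.21 -0.51
1.55 6.18 -0.54
1.45 7.15 -0.47
1.35 8.1 -0.3
1.25 9.04 -0.05
1.15 9.94 0.31
1.05 10.81 0.75
0.95 11.62 1.27
0.85 12.38 1.87
0.75 13.08 2.55
0.65 13.7 3.29
0.55 14.25 4.09
0.45 14.71 4.94
0.35 15.09 5.83
0.25 15.38 6.76
0.15 15.57 7.71
0.05 15.67 8.68
```

View pics/s2.png

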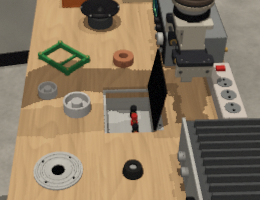

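The side crop shows the fingers behind the flap (190,70), with the flap at (157,90) still standing. I'll start the closing arc, slowly.

drive_tool(
  commands=[
    [[0,0,0],[1,0,0],-0.24],
    [[0,0,0],[2,0,0],-0.24],
    [[0,0,0],[2.8,0,-0.1],-0.24],
    [[0,0,0],[3.4,0,-0.2],-0.24],
    [[0,0,0],[4,0,-0.3],-0.24],
    [[0,0,0],[4.5,0,-0.4],-0.24],
    [[0,0,0],[5,0,-0.5],-0.24],
    [[0,0,0],[5.5,0,-0.5],-0.24],
    [[0,0,0],[6,0,-0.5],-0.24],
    [[0,0,0],[6.5,0,-0.5],-0.24],
    [[0,0,0],[7,0,-0.5],-0.24],
    [[0,0,0],[7.5,0,-0.4],-0.24],
    [[0,0,0],[8,0,-0.3],-0.24],
    [[0,0,0],[8.5,0,-0.2],-0.24],
    [[0,0,0],[9,0,0],-0.24],
    [[0,0,0],[9.5,0,0.1],-0.24],
    [[0,0,0],[9.9,0,0.3],-0.24],
  ],
)

```text
clock: 8.13
position: [0.6149, 0.0001, 0.0896]
ee_rot: [-0.274, -3.129, 0.0]
force: [0.1, -0.8, 1.2]
width: 0.379
gripper_force: 0.6
```

```bash
python3 - <<'E'
from h import *
s=readout.observe();b=tob(s["position"]);print(s["clock"],b,s["force"],s["gripper_force"])
cv2.imwrite("pics/s3.png",cv2.resize(cams.get_image("side")[170:320,250:450],None,fx=3,fy=3))
E
```

```text
8.1333 [0.0854 0.0046 0.0896] [ 0.14416788 -0.82967284  1.21494191] 0.5873677914496511
```

View pics/s3.png

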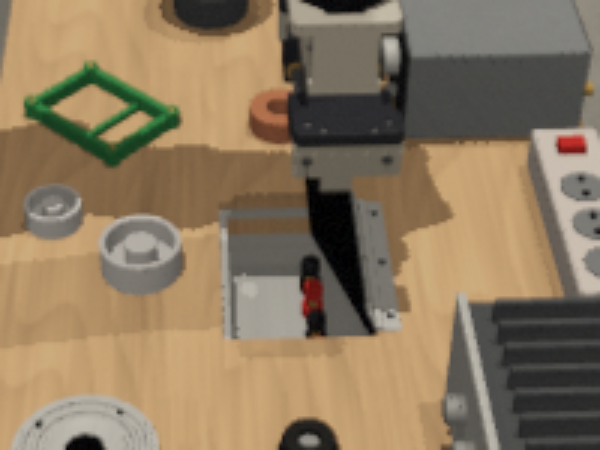

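The side view shows the flap (340,250) tilting forward with the fingers on its outer face, and the cup (142,250) is clear. I'll continue the arc.

drive_tool(
  commands=[
    [[0,0,0],[0.4,0,0.2],-0.24],
    [[0,0,0],[0.9,0,0.4],-0.24],
    [[0,0,0],[1.3,0,0.7],-0.24],
    [[0,0,0],[1.7,0,1.0],-0.24],
    [[0,0,0],[2.1,0,1.3],-0.24],
    [[0,0,0],[2.4,0,1.6],-0.24],
    [[0,0,0],[2.8,0,1.9],-0.24],
    [[0,0,0],[3.1,0,2.2],-0.24],
    [[0,0,0],[3.5,0,2.6],-0.24],
    [[0,0,0],[3.8,0,3.0],-0.24],
    [[0,0,0],[4.1,0,3.4],-0.24],
    [[0,0,0],[4.3,0,3.8],-0.24],
    [[0,0,0],[4.55,0,4.2],-0.24],
    [[0,0,0],[4.8,0,4.6],-0.24],
    [[0,0,0],[5.0,0,5.1],-0.24],
    [[0,0,0],[5.15,0,5.5],-0.24],
    [[0,0,0],[5.3,0,5.9],-0.24],
    [[0,0,0],[5.4,0,6.3],-0.24],
    [[0,0,0],[5.4,0,6.3],-0.24],
  ],
)

```text
clock: 9.77
position: [0.5616, 0.0094, 0.0258]
ee_rot: [-0.274, -3.128, 0.0]
force: [-0.2, -0.5, 0.8]
width: 0.382
gripper_force: 0.0
```

```bash
python3 - <<'E'
from h import *
s=readout.observe();b=tob(s["position"]);print(s["clock"],b,s["force"],s["gripper_force"])
E
```

```text
9.7667 [0.0313 0.0046 0.0258] [-0.23596451 -0.45428607  0.83771555] 0.016146673152661606
```

drive_tool(
  commands=[
    [[0,0,0],[0.05,0,0.3],-0.24],
    [[0,0,0],[0.1,0,0.6],-0.24],
    [[0,0,0],[0.15,0,0.9],-0.24],
    [[0,0,0],[0.2,0,1.2],-0.24],
    [[0,0,0],[0.2,0,1.5],-0.24],
    [[0,0,0],[0.2,0,1.7],-0.24],
    [[0,0,0],[0.2,0,1.9],-0.24],
    [[0,0,0],[0.2,0,2.1],-0.24],
    [[0,0,0],[0.2,0,2.2],-0.24],
    [[0,0,0],[0.2,0,2.2],-0.24],
  ],
)

```text
clock: 10.6
position: [0.5604, 0.0097, 0.0045]
ee_rot: [-0.274, -3.129, 0.0]
force: [-1.2, 0.6, -0.7]
width: 0.38
gripper_force: 0.0
```

drive_tool(
  commands=[
    [[0,0,0],[0,0,0.08],-0.24],
    [[0,0,0],[0,0,0.16],-0.24],
    [[0,0,0],[0,0,0.16],-0.24],
  ],
)

```text
clock: 10.85
position: [0.5605, 0.0097, 0.0031]
ee_rot: [0.274, 3.129, 0.0]
force: [-0.6, -0.2, 0.5]
width: 0.38
gripper_force: 0.1
```

drive_tool(
  commands=[
    [[0,0,0],[0,0,0.06],-0.24],
    [[0,0,0],[0,0,0.12],-0.24],
    [[0,0,0],[0,0,0.18],-0.24],
    [[0,0,0],[0,0,0.18],-0.24],
  ],
)

```text
clock: 11.18
position: [0.5605, 0.0097, 0.0013]
ee_rot: [0.274, 3.129, 0.0]
force: [0.6, -1.0, 0.0]
width: 0.379
gripper_force: 0.0
```

drive_tool(
  commands=[
    [[0,0,0],[0,0,0.05],-0.24],
    [[0,0,0],[0,0,0.1],-0.24],
    [[0,0,0],[0,0,0.1],-0.24],
  ],
)

```text
clock: 11.43
position: [0.5605, 0.0098, 0.0004]
ee_rot: [0.274, 3.129, 0.0]
force: [0.3, 0.3, 1.3]
width: 0.382
gripper_force: 0.6
```

drive_tool(
  commands=[
    [[0,0,0],[0,0,0.05],-0.24],
    [[0,0,0],[0,0,0.05],-0.24],
  ],
)

```text
clock: 11.6
position: [0.5605, 0.0097, 0.0003]
ee_rot: [0.274, 3.129, 0.0]
force: [-1.9, 0.5, 6.6]
width: 0.38
gripper_force: 3.5
```

drive_tool(
  commands=[
    [[0,0,0],[0,0,0.04],-0.24],
    [[0,0,0],[0,0,0.04],-0.24],
  ],
)

```text
clock: 11.77
position: [0.5605, 0.0098, 0.0002]
ee_rot: [0.274, 3.129, 0.0]
force: [-3.8, -0.1, 11.6]
width: 0.382
gripper_force: 5.7
```

The flap is on its stop: the force rose while the position held. I'll retreat and look.

drive_tool(
  commands=[
    [[0,0,0],[0,0,-0.2],-0.24],
    [[0,0,0],[0,0,-1],-0.24],
    [[0,0,0],[0,0,-4],-0.24],
    [[0,0,0],[0,0,-8],-0.24],
    [[0,0,0],[-2,0,-12],-0.24],
    [[0,0,0],[-2,0,-16],-0.24],
    [[0,0,0],[-2,0,-20],-0.24],
    [[0,0,0],[-2,0,-20],-0.24],
    [[0,0,0],[-2,0,-20],-0.24],
  ],
)

```text
clock: 12.52
position: [0.5817, 0.0062, 0.2026]
ee_rot: [0.274, 3.124, 0.002]
force: [-0.8, 0.3, -0.4]
width: 0.384
gripper_force: 0.0
```

```bash
python3 - <<'E'
from h import *
s=readout.observe();print(s["clock"],tob(s["position"]),s["force"])
a=cams.get_image("side")[170:345,230:450];b=cams.get_image("wrist")[:400]
cv2.imwrite("pics/f.png",np.hstack([cv2.resize(a,(400,318)),cv2.resize(b,(400,318))]))
E
```

```text
12.5167 [0.0516 0.0049 0.2026] [-0.79407496  0.30197646 -0.40216901]
```

View pics/f.png

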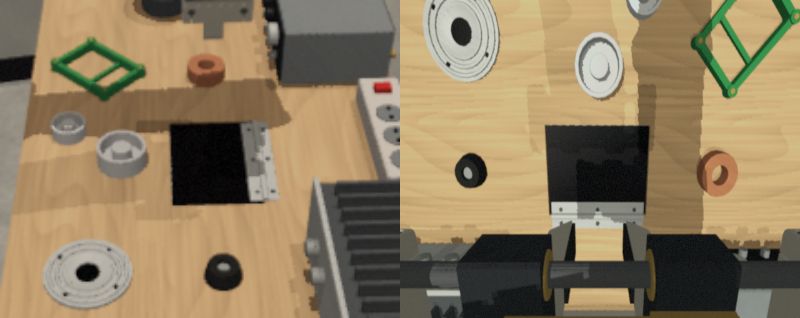

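The flap (208,163 in the side crop) is shut and flush, the cup (122,152) is clear, and the other parts are where they were. I'll hand in.

```bash
python3 -c "
from cell import job
print(job.sign_off())"
```

```text
the job is handed in; nothing more can be done
None
```

I pushed the middle-sized cup about 28 mm clear of the recess, then pushed the flap gently down until it lay shut and flush; the other parts stayed where they were, and I handed the job in at about 12.6 s.

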